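# Set the locking tweezers to the scribed size and hold them for the lock nut

## Robot

A 6-joint arm with a two-finger parallel gripper is mounted at the origin on a cart in front of the work surface, level with it; the furniture and walls round the work are solid. World frame = base frame: x ahead of the robot, y to its left, z up, the work surface at z = 0. Lengths are in m, angles in degrees, forces in N, time in s.
With the tool pointing down it reaches from about 0.3 to 0.775 m from the base axis. Payload 14.6 kg.
Tool frame: the origin (TCP) lies where the fingers leave the gripper's body, on its centre line; the fingertips stand 97 mm ahead of it and the grasp point (between the pads) lies 78 mm ahead of it (finger_overhang is the distance from the TCP to the fingertips, in m); z points along the fingers, y is the line along which they close (so a half turn about z gives the same grasp; the last joint's range is limited). The gripper opens to 94 mm and grips with 3 to 60 N. Pads are 16 mm wide; open, the fingers measure 119 mm over their backs; the gripper's body (75 mm by 177 mm) begins 78 mm behind the grasp point.
Start: joints at [69.408, 17.183, 87.147, -0, 75.671, -3.816], TCP at [0.159, 0.527, 0.303] pointing down, gripper open.
Joint ranges: [-173.82, 173.82], [-45.26, 126.66], [13.44, 144.39], [-59.66, 239.66], [0, 175.72], [-146.38, 146.38]. Speed limits (degrees/s): [127.2, 127.2, 147.25, 180, 180, 180].

## Interface

Orientations are given as [roll, pitch, yaw] about the fixed x, y, z axes, in that order (R = Rz(yaw) Ry(pitch) Rx(roll)).
In Python, from workcell import * gives the robot as it stands.
- The arm moves only by the tool carry_out, never from a script. Its arguments are lists of equal length, an entry for each row: "fingers": the finger opening in cm, from 0 to 9.4; "xyz": the shift along the tool's x, y, z in cm, a list of three; "roll": the turn about the tool's z in rad. In form: {"fingers": [fingers, ...], "xyz": [[x, y, z], ...], "roll": [roll, ...]}. A call has 1 to 12 rows; each row is the pose to reach, as a shift and turn from the pose commanded when the call began, along the tool's axes at that moment; what a row does not reach only later rows make up. A row lasts 1/12 s, in which the tool goes at most 41.7 mm and 7.16 degrees, less where a joint would pass 70% of its speed; a pose out of reach is approached as far as the arm can. A call with a gripper value outside its range is refused whole. The fingers move at their own pace and stop on an object; "newtons" is the grip in N (left out, the last holds). Time passes only in rows, so rows that repeat a pose let the fingers close. It gives the time, the measured TCP pose, the force, the opening and the grip force at its end, in the units of the state.
- state(): the state, without advancing time (a new reading comes with each control period).
- grab_frame(name): name is "scene" or "top" or "wrist"; returns a dict with "pixels" (400x640x3 uint8, red, green, blue), "mtx" (3x3 intrinsics, pixels), "k1" (the pictures are not rectified: a ray, as slopes to the right and down, at radius r is drawn at 1 + k1 r^2 times it, then the intrinsics apply), "world_from_camera" (4x4, takes a point from camera to world coordinates). Camera axes: x right, y down, z forward; pixel columns grow to the right and rows downward; lengths in m; the calibration is good to about 2 mm. A picture is of the moment at which its call begins. There is no depth.
- hand_in(): hands the job in; it is judged then, once.
Trained networks look in a picture, given as the dict that the camera call returned (one of the last four; its "shot" number tells which), for a name from the list of things; names that differ only in an ending like _2 or _b are one class to them, and where a whole thing is asked for, a point or a joint stands for the part that bears it (a point fixed in the world has none). Each returns a list of dicts, best first, with "p" (0 to 1); they miss things now and then, are a little off and sometimes report something else, mostly with a low value. They report only what shows in the picture. A call takes as long as a camera call. They do not tell look-alikes from the thing itself.
- look_for(picture, query): "location" ([column, row] in pixels, amid what is visible of it).
- silhouettes(picture, query): "mask" (400x640 bool, what is visible of it) and "location" ([column, row] in pixels, amid what is visible of it).
The state is a dict: "time_s": time; "joints": joint angles; "dq": joint speeds; "joint_torque": joint torques, N m; "ee_pos": TCP position; "tool_rot": TCP orientation; "ft_force": force on the tool from outside, world axes, zero at the start; "moment": the same for the moment, N m; "grip_width": finger opening in m; "grip_force": force on a finger pad.
Only numpy, scipy, OpenCV 4.12 (cv2) and the standard library are available. Lean on these libraries where they do the work, as an engineer would, in place of code of your own. Each camera call takes 0.05 s, during which the arm holds its last target. There are 200 camera calls.

## Task

Set the sprung lock-nut tweezers to the delivery-valve size: lift them off their rest by the ribbed grips, squeezing only lightly, and bring the tips, still wider apart than the two white lines, just above the blue setting plate, level and pointing away from you along the lines. Then ease the blades together until the tips stand 13 mm apart, one over each white line, never squeezing them far past the lines, and finish like that: keep holding them steady at that gap in the air, clear of the plate, so that I can run the lock nut up. Leave the plate and the other things where they are.

Things in the scene. Friction and masses are not known exactly. Their poses are not given: they have to be found in the camera images.
- tweezers: Spring tweezers, black with bare steel tips, 189 mm long, 82 g, lying level on a tool rest, on their side, blades on edge. Origin on the centre line at the flat underside, between the ribbed grips; x to the tips (at +65 mm), y to the left blade, z up; root end at x = -124. Blades 14 mm high at the grips. A brass cross screw and knurled nut at x = -55 stick out to y = +28. Let go, they spring open.
- grip (a point): Middle of the flat ribbed grips (48 mm long), 7 mm above the underside. Width over the grips here: 40.3 mm let go; 30 mm at the 13 mm tip gap; faces parallel at 35 mm; the tip gap changes 1.65 mm per mm of width. Squeeze per finger: 5 N as they start to close, 10 N at the 13 mm gap. The centre of mass lies 9 mm behind it.
- tips_mid (a point): Point midway between the tips, on the tweezers' centre line at x = +65 mm, 3 mm above their underside. The tips are 6 mm high (3 mm above and below this point).
- tip_left (a point): Inner face of the left steel tip's end, at mid height.
- tip_right (a point): Inner face of the right tip's end, at mid height.
- blade_left (a joint): Angle by which the left blade is squeezed in, rad: 0 sprung open (tips 30 mm apart), 0.0515 tips 13 mm apart, 0.085 nearly shut (tip gap = 30 mm - 330 mm x angle). The right blade always moves alike.
- setting_plate: Loose steel plate, 70 mm (x) by 54 mm (y), 10 mm thick, 0.29 kg, top blued, with two white scribed lines along its x axis, 60 mm long, at y = +6.5 and -6.5 mm (13 mm apart). Origin at the centre of its underside; x points away from the robot, give or take 20 degrees, and is the way the tips must point.
- line_left (a point): Middle of the left white line, on the plate's top.
- line_right (a point): Middle of the right white line, on the plate's top.
- parts_dish_1: Bystander: aluminium dish, 68 mm dia, 22 mm high. Origin under its centre.
- parts_dish_2: Bystander: aluminium dish, 60 mm dia, 22 mm high. Origin under its centre.
- delivery_valve: Bystander: stepped steel delivery valve, 13 x 33 x 13 mm, lying. Origin under its centre.
- loupe: Bystander: loupe with black rim, 101 x 52 x 12 mm, lying. Origin under its centre.
- bearing_ring: Bystander: brass thrust washer, 33 mm dia, 9 mm high. Origin under its centre.
- tool_rest: Low beech-wood rest, fixed, under the tweezers (same origin x, y and heading): a spine 16 mm wide and 6 mm high with two cross bars, at x = -104 (30 mm wide) and +48 mm (56 mm wide, 18 mm long), that carry the tweezers 14 mm above the bench; ears 21 mm high at the bars' ends. Beside the grips there is free bench. Lift the tweezers straight up off it.
Mind the look-alikes: they are no part of the job. Several things look just like the setting_plate: the one meant starts farthest from the robot's base.

How it is judged (in metres and radians):
On the way, in this order (a step that is already met when the one before it is completed fails the run):
1. the tweezers are lifted clear of the rest between the fingers, only lightly squeezed (tips still more than 17 mm apart) (height (world z) of grip above 0.035 m and height (world z) of tips_mid above 0.028 m and contact force between tweezers and the fingers above 0.5 N and distance between tip_left and tip_right above 0.017 m), for 0.2 s.
2. the open tips (more than 17 mm apart) are above the setting plate, one on either side of the lines (x of tips_mid in the frame of setting_plate between -0.03 and 0.03 m and y of tips_mid in the frame of setting_plate between -0.012 and 0.012 m and z of tips_mid in the frame of setting_plate below 0.09 m and contact force between tweezers and the fingers above 0.5 N and distance between tip_left and tip_right above 0.017 m), for 0.1 s.
At the end, for the whole second after the job is handed in: Held still and level in the air by the fingers, clear of bench and plate; tip gap 13 mm +-2 mm; tips pointing away from the robot along the lines (+-0.2 rad), centred on them within 4 mm sideways and 25 mm along, undersides at most 20 mm above the plate (distance between tip_left and tip_right between 0.011 and 0.015 m and x of tips_mid in the frame of setting_plate between -0.025 and 0.025 m and y of tips_mid in the frame of setting_plate between -0.004 and 0.004 m and z of tips_mid in the frame of setting_plate between 0.0125 and 0.033 m and angle between the x axis of tweezers and the x axis of setting_plate, either way round below 0.2 rad and x of grip in the frame of setting_plate below -0.03 m and angle between tweezers's own z axis and vertical below 0.2 rad and height (world z) of grip above 0.012 m and contact force between tweezers and setting_plate below 0.3 N and contact force between tweezers and the fingers above 2 N and linear speed of tweezers below 0.02 m/s and velocity of joint blade_left between -0.05 and 0.05 rad/s and contact force between tweezers and tool_rest below 0.3 N); the arm keeps its last pose, push and grip.
It fails at once if the tips are squeezed far past the lines (gap under 8 mm) (distance between tip_left and tip_right below 0.008 m).
It fails at once if the setting plate is shifted more than 10 mm (distance of setting_plate from where it was at the start of the episode above 0.01 m).
It fails at once if a bystander is shifted more than 15 mm (distance of any of parts_dish_1, parts_dish_2, delivery_valve, loupe, bearing_ring from where it was at the start of the episode above 0.015 m).
It also fails if it takes over 46 s, if anything falls off the work surface, if the arm or the gripper's body presses on something with over 40 N, if the wrist force passes 120 N, or if a joint passes its speed limit or range.

## Working session

There is one attempt and no reset: what is moved stays moved. The work goes in short steps, Python scripts to look and compute and a tool call to move; the robot and the scene stay as the last step left them, time stands still between calls to the robot, and variables do not carry over. Pictures are saved under pics/ and viewed, at most 10 in all, crops included, and the job is handed in when it is done.

Besides the shell and the picture viewer there is one more tool, called by a JSON object that holds its "method" and its "body", one argument or row to a line. carry_out: Moves the arm, as the interface text tells. Its arguments: {"type":"object","properties":{"fingers":{"type":"array","items":{"type":"number"}},"xyz":{"type":"array","items":{"type":"array","items":{"type":"number"}}},"roll":{"type":"array","items":{"type":"number"}},"newtons":{"type":"number"}},"required":["fingers","xyz","roll"]}

```bash
mkdir -p pics; cat > h.py <<'E'
from workcell import *
import numpy as np, cv2
def save(f,n): cv2.imwrite('pics/'+n,cv2.cvtColor(f["pixels"],cv2.COLOR_RGB2BGR))
def ray(f,px):
    K=np.array(f["mtx"]);d=np.array([f["k1"],0,0,0,0.])
    u=cv2.undistortPoints(np.array(px,float).reshape(-1,1,2),K,d)[:,0]
    T=np.array(f["world_from_camera"])
    return T[:3,3],np.c_[u,np.ones(len(u))]@T[:3,:3].T
def onz(f,px,z):
    o,d=ray(f,px); return o+d*((z-o[2])/d[:,2])[:,None]
def proj(f,P):
    T=np.linalg.inv(np.array(f["world_from_camera"]))
    return cv2.projectPoints(np.array(P,float).reshape(-1,1,3),cv2.Rodrigues(T[:3,:3])[0],T[:3,3],np.array(f["mtx"]),np.array([f["k1"],0,0,0,0.]))[0][:,0]
E
python3 - <<'E'
from h import *
np.set_printoptions(precision=3,suppress=True)
s=state();print(s)
for n in("scene","top"):
    f=grab_frame(n);save(f,n+'1.png');print(n,np.array(f["world_from_camera"])[:3,3])
    for q,z in(("tweezers",.02),("setting_plate",.01),("tool_rest",.01),("parts_dish_1",.01),("delivery_valve",.006),("loupe",.006),("bearing_ring",.005),("tip_left",.017),("tip_right",.017),("grip",.021),("line_left",.01),("line_right",.01)):
        for r in look_for(f,q):
            if r["p"]>.2: print(q,round(r["p"],2),np.round(r["location"]),onz(f,[r["location"]],z)[0])
E
```

```text
{'time_s': 0.0, 'joints': array([69.407, 17.216, 87.181, -0.001, 75.67 , -3.816]), 'dq': array([ 0.01 ,  0.005,  0.035, -0.098, -0.011,  0.018]), 'joint_torque': array([  0.002, -53.181, -35.274,   0.071,   0.024,  -0.   ]), 'ee_pos': array([0.159, 0.526, 0.302]), 'tool_rot': array([-179.933,   -0.003,  163.223]), 'ft_force': array([ 0.661, -0.134,  0.244]), 'moment': array([-0.001, -0.036, -0.005]), 'grip_force': 0.0, 'grip_width': 0.09402097396324126}
scene [-0.227 -0.655  0.773]
tweezers 0.62 [208. 196.] [0.41  0.291 0.02 ]
tweezers 0.43 [207. 203.] [0.388 0.265 0.02 ]
setting_plate 0.96 [276. 229.] [0.438 0.07  0.01 ]
setting_plate 0.87 [335. 218.] [ 0.564 -0.009  0.01 ]
tool_rest 0.69 [200. 202.] [0.387 0.297 0.01 ]
parts_dish_1 0.8 [403. 189.] [ 0.784 -0.059  0.01 ]
parts_dish_1 0.62 [366. 170.] [0.794 0.073 0.01 ]
delivery_valve 0.66 [202. 203.] [0.39  0.291 0.006]
delivery_valve 0.45 [402. 217.] [ 0.681 -0.125  0.006]
bearing_ring 0.61 [378. 290.] [ 0.438 -0.229  0.005]
tip_left 0.79 [215. 196.] [0.423 0.277 0.017]
tip_right 0.78 [212. 202.] [0.402 0.262 0.017]
grip 0.74 [212
[... 292 characters left out ...]
98]
tweezers 0.8 [219. 274.] [0.404 0.313 0.02 ]
setting_plate 0.88 [338. 213.] [ 0.572 -0.002  0.01 ]
setting_plate 0.61 [303. 259.] [0.447 0.09  0.01 ]
tool_rest 0.61 [238. 263.] [0.432 0.266 0.01 ]
tool_rest 0.33 [421. 269.] [ 0.426 -0.224  0.01 ]
parts_dish_1 0.85 [318. 139.] [0.777 0.056 0.01 ]
parts_dish_1 0.62 [363. 136.] [ 0.788 -0.067  0.01 ]
delivery_valve 0.54 [383. 172.] [ 0.688 -0.123  0.006]
loupe 0.83 [322. 166.] [0.703 0.045 0.006]
bearing_ring 0.65 [420. 269.] [ 0.426 -0.221  0.005]
line_left 0.83 [339. 213.] [ 0.571 -0.004  0.01 ]
line_left 0.77 [303. 255.] [0.457 0.091 0.01 ]
line_right 0.76 [302. 260.] [0.443 0.094 0.01 ]
line_right 0.73 [339. 212.] [ 0.575 -0.005  0.01 ]
```

View pics/top1.png

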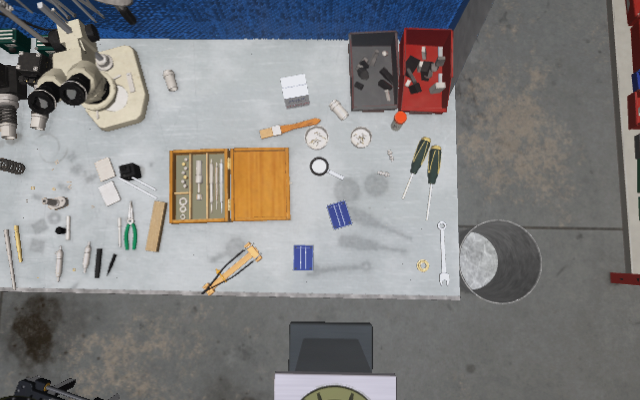

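View pics/scene1.png

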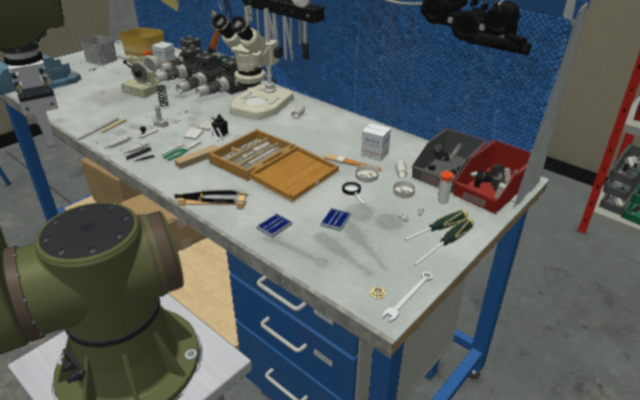

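{"method": "carry_out", "body": {
  "fingers": [9.4,9.4,9.4,9.4,9.4,9.4,9.4,9.4,9.4,9.4,9.4,9.4],
  "xyz": [
    [-30.5,-15.5,3],
    [-30.5,-15.5,3],
    [-30.5,-15.5,3],
    [-30.5,-15.5,3],
    [-30.5,-15.5,3],
    [-30.5,-15.5,3],
    [-30.5,-15.5,3],
    [-30.5,-15.5,3],
    [-30.5,-15.5,3],
    [-30.5,-15.5,3],
    [-30.5,-15.5,3],
    [-30.5,-15.5,3]
  ],
  "roll": [0.58,0.58,0.58,0.58,0.58,0.58,0.58,0.58,0.58,0.58,0.58,0.58]
}}

```text
time_s: 2.3
ee_pos: [0.4053, 0.291, 0.2728]
tool_rot: [180.0, -0.0, 130.0]
ft_force: [-0.0, -0.6, -0.5]
grip_width: 0.0938
grip_force: 0.0
```

```bash
python3 - <<'E'
from h import *
np.set_printoptions(precision=4,suppress=True)
s=state();print(s["ee_pos"],s["tool_rot"],s["time_s"])
f=grab_frame("wrist");save(f,'w1.png');print(np.array(f["world_from_camera"]))
import pickle;pickle.dump(f,open('w1.pkl','wb'))
for q,z in(("tweezers",.02),("setting_plate",.01),("tip_left",.017),("tip_right",.017),("grip",.021),("tips_mid",.017)):
    for r in look_for(f,q):
        if r["p"]>.2: print(q,round(r["p"],2),np.round(r["location"]),onz(f,[r["location"]],z)[0])
E
```

```text
[0.4053 0.291  0.2728] [179.9908  -0.0085 130.0481] 2.3
[[ 0.765   0.6215  0.1688  0.3564]
 [ 0.644  -0.7384 -0.2001  0.3507]
 [ 0.0003  0.2618 -0.9651  0.3562]
 [ 0.      0.      0.      1.    ]]
tweezers 0.91 [327. 174.] [0.3984 0.3032 0.02  ]
setting_plate 0.96 [252. 297.] [0.4305 0.1104 0.01  ]
tip_left 0.6 [343. 201.] [0.434  0.2898 0.017 ]
tip_right 0.76 [318. 177.] [0.393  0.2939 0.017 ]
tip_right 0.33 [324. 206.] [0.4211 0.271  0.017 ]
grip 0.98 [328. 174.] [0.3986 0.3045 0.021 ]
grip 0.59 [272. 382.] [0.5296 0.0271 0.021 ]
tips_mid 0.61 [326. 177.] [0.4003 0.2991 0.017 ]
```

View pics/w1.png

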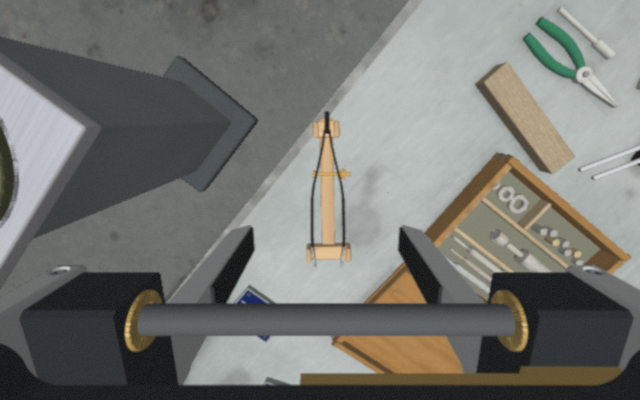

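```bash
python3 - <<'E'
from h import *
import pickle
np.set_printoptions(precision=4,suppress=True)
f=pickle.load(open('w1.pkl','rb'))
c=f["pixels"][100:290,275:385];cv2.imwrite('pics/c1.png',cv2.cvtColor(cv2.resize(c,None,fx=3.1,fy=3.1,interpolation=cv2.INTER_CUBIC),cv2.COLOR_RGB2BGR))
P=onz(f,[[327,113],[314,266],[344,266]],.018);print(P)
m=(P[1]+P[2])/2;d=m-P[0];print(m,np.linalg.norm(d),np.degrees(np.arctan2(d[1],d[0])),np.linalg.norm(P[1]-P[2]))
E
```

```text
[[0.3546 0.3549 0.018 ]
 [0.4617 0.2025 0.018 ]
 [0.4906 0.2269 0.018 ]]
[0.4762 0.2147 0.018 ] 0.18551416228785272 -49.07557695833816 0.03781926808642208
```

View pics/c1.png

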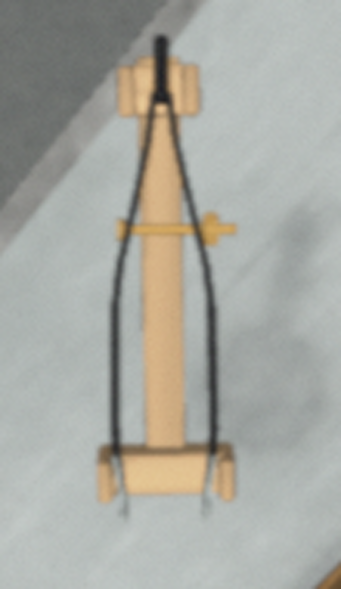

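```bash
cat >> h.py <<'E'
from scipy.optimize import least_squares
# model points (tweezers frame, z above underside): root top, tips (outer mid), screw blade crossings
def fit(obs,free_z=False,z0=.014,x0=(.43,.26,-.86)):
    # obs: list of (frame, [model xyz], [px])
    def res(p):
        z=p[3] if free_z else z0
        c,s=np.cos(p[2]),np.sin(p[2]);R=np.array([[c,-s,0],[s,c,0],[0,0,1]])
        return np.concatenate([(proj(f,np.array(m)@R.T+[p[0],p[1],z])-np.array(px)).ravel() for f,m,px in obs])
    r=least_squares(res,list(x0)+([z0] if free_z else []),x_scale=.01,loss='soft_l1');return r.x,r.fun
E
python3 - <<'E'
from h import *
import pickle
np.set_printoptions(precision=4,suppress=True)
f=pickle.load(open('w1.pkl','rb'))
g=lambda a:[[275+x/3.1,100+y/3.1] for x,y in a]
x,r=fit([(f,[[-.124,0,.014],[.065,-.0155,.006],[.065,.0155,.006],[0,-.0195,.014],[0,.0195,.014]],g([(161,37),(124,515),(207,515),(114,345),(212,345)]))])
print(x,np.degrees(x[2]),r.reshape(-1,2))
x,r=fit([(f,[[-.124,0,.014],[.065,-.0155,.006],[.065,.0155,.006]],g([(161,37),(124,515),(207,515)]))],True)
print(x,np.degrees(x[2]),r.reshape(-1,2))
E
```

```text
[ 0.432   0.2646 -0.8615] -49.359008392392546 [[-0.0568 -4.0544]
 [ 0.8053 -0.3941]
 [-1.2236 -0.6128]
 [-0.6389  7.4876]
 [ 1.0949  7.1807]]
[ 0.4347  0.2617 -0.8605  0.0082] -49.30565331785349 [[ 0.0144 -0.1043]
 [ 1.1993  0.1802]
 [-1.2663 -0.055 ]]
```

```bash
python3 - <<'E'
from h import *
import pickle
f=pickle.load(open('w1.pkl','rb'))
c,s=np.cos(-.8605),np.sin(-.8605)
for dx,dz in((-.04,-.07),(0,-.07),(.03,-.07),(.03,-.1),(-.04,-.13)):
  d=np.array([-.643*dx,.766*dx,dz])
  P=np.array([[.434+c*x,.2625+s*x,.02] for x in(-.124,-.055,0,.065)])-d
  print(dx,dz,proj(f,P)[:,1].round())
E
```

```text
-0.04 -0.07 [ 59. 143. 203. 266.]
0 -0.07 [109. 187. 243. 301.]
0.03 -0.07 [144. 218. 270. 326.]
0.03 -0.1 [148. 230. 287. 347.]
-0.04 -0.13 [ 40. 151. 226. 302.]
```

{"method": "carry_out", "body": {
  "fingers": [9.4,9.4,9.4,9.4,9.4,9.4],
  "xyz": [
    [-4,0.4,11],
    [-4,0.4,11],
    [-4,0.4,11],
    [-4,0.4,11],
    [-4,0.4,11],
    [-4,0.4,11]
  ],
  "roll": [-0.012,-0.012,-0.012,-0.012,-0.012,-0.012]
}}

```text
time_s: 3.15
ee_pos: [0.4351, 0.2628, 0.1646]
tool_rot: [179.9, 0.0, 130.7]
ft_force: [0.3, 0.1, 0.5]
grip_width: 0.094
grip_force: 0.0
```

```bash
python3 - <<'E'
from h import *
np.set_printoptions(precision=4,suppress=True)
s=state();print(s["ee_pos"],s["tool_rot"],s["time_s"])
f=grab_frame("wrist")
import pickle;pickle.dump(f,open('w2.pkl','wb'))
c=f["pixels"][20:310,220:440];cv2.imwrite('pics/c2.png',cv2.cvtColor(cv2.resize(c,None,fx=2,fy=2,interpolation=cv2.INTER_CUBIC),cv2.COLOR_RGB2BGR))
E
```

```text
[0.4351 0.2628 0.1646] [179.8843   0.0209 130.6884] 3.15
```

View pics/c2.png

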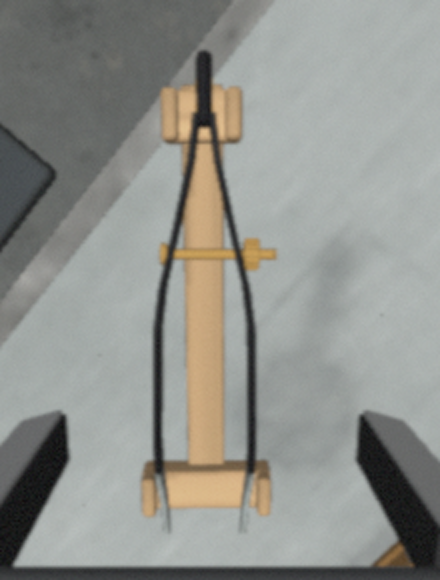

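```bash
python3 - <<'E'
from h import *
import pickle
np.set_printoptions(precision=4,suppress=True)
f1=pickle.load(open('w1.pkl','rb'));f2=pickle.load(open('w2.pkl','rb'))
g1=lambda a:[[275+x/3.1,100+y/3.1] for x,y in a]
g2=lambda a:[[220+x/2,20+y/2] for x,y in a]
M=[[-.124,0,.014],[.065,-.0158,.005],[.065,.0158,.005],[-.055,0.028,.007]]
o1=(f1,M,g1([(161,37),(124,515),(207,515),(236,230)]))
o2=(f2,M,g2([(204,52),(168,531),(243,531),(276,254)]))
for o,fz in(([o2],0),([o2],1),([o1,o2],1),([o1,o2],0)):
  x,r=fit(o,fz,x0=(.434,.263,-.86));print(x,np.degrees(x[2]),r.reshape(-1,2).ravel())
s=state();print(f2["mtx"])
# finger tip positions in image
p=s["ee_pos"];y=np.radians(130.69);ty=np.array([np.sin(y),-np.cos(y),0])
print((proj(f2,[p+[0,0,-.097]+ty*t for t in(-.047,0,.047)])-[220,20])*2)
for nm in("grip","tips_mid"):
  print(nm,[(r["p"],(np.array(r["location"])-[220,20])*2) for r in look_for(f2,nm)])
E
```

```text
[ 0.4339  0.2619 -0.8597] -49.259612599261466 [-0.4469 -1.2237  0.3916  0.6267 -0.8102  0.5778  0.9572  0.1734]
[ 0.4341  0.2617 -0.8597  0.0124] -49.25878646319968 [-0.4029 -0.1675  0.5365 -0.0702 -0.8932 -0.119   0.7283  0.3742]
[ 0.4342  0.2617 -0.8602  0.0119] -49.286361927719824 [-0.3769 -0.4487  0.6019  1.0181 -1.2153  0.7691  0.3014 -0.5837 -0.2294
  0.0836  0.6016 -0.364  -0.9005 -0.3973  0.7533  0.3815]
[ 0.4339  0.2619 -0.8602] -49.28311532570536 [-0.4027 -0.8646  0.5252  1.5692 -1.1474  1.3177  0.4391 -0.5755 -0.3095
 -1.2797  0.4081  0.5851 -0.7924  0.5495  1.043   0.143 ]
[[296.4851   0.     325.886 ]
 [  0.     296.4851 197.5421]
 [  0.       0.       1.    ]]
[[ 64.3398 438.3342]
 [208.1623 438.2903]
 [351.8217 438.2801]]
grip [(0.62, array([205.4, 260.4]))]
tips_mid []
```

{"method": "carry_out", "body": {
  "fingers": [9.4,9.4,9.4,9.4,6,5,4.6,4.6],
  "xyz": [
    [0,-0.18,2],
    [0,-0.18,4],
    [0,-0.18,5.5],
    [0,-0.18,6.3],
    [0,-0.18,6.3],
    [0,-0.18,6.3],
    [0,-0.18,6.3],
    [0,-0.18,6.3]
  ],
  "roll": [0,0,0,0,0,0,0,0],
  "newtons": 7
}}

```text
time_s: 3.97
ee_pos: [0.4338, 0.2612, 0.1008]
tool_rot: [179.9, 0.0, 130.7]
ft_force: [-0.3, -0.2, 0.8]
grip_width: 0.0707
grip_force: 0.0
```

```bash
python3 - <<'E'
from h import *
s=state();print({k:s[k] for k in("ee_pos","tool_rot","time_s","ft_force","grip_width","grip_force")})
f=grab_frame("wrist")
c=f["pixels"][20:400,180:470];cv2.imwrite('pics/c3.png',cv2.cvtColor(cv2.resize(c,None,fx=1.5,fy=1.5,interpolation=cv2.INTER_CUBIC),cv2.COLOR_RGB2BGR))
E
```

```text
{'ee_pos': array([0.43383681, 0.26118406, 0.10076147]), 'tool_rot': array([1.79898969e+02, 2.38737474e-02, 1.30684041e+02]), 'time_s': 3.9667, 'ft_force': array([-0.34072184, -0.24696705,  0.75176217]), 'grip_width': 0.07074431321952708, 'grip_force': 0.0}
```

View pics/c3.png

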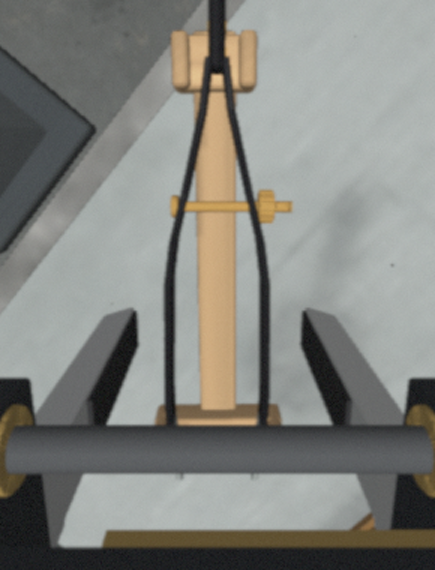

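{"method": "carry_out", "body": {
  "fingers": [4.4,4.4,4.4,4.4,4.2,4.1,4.0,3.9,3.8,3.8,3.8,3.8],
  "xyz": [
    [0,0,0],
    [0,0,0],
    [0,0,0],
    [0,0,0],
    [0,0,0],
    [0,0,0],
    [0,0,0],
    [0,0,0],
    [0,0,0],
    [0,0,0],
    [0,0,0],
    [0,0,0]
  ],
  "roll": [0,0,0,0,0,0,0,0,0,0,0,0],
  "newtons": 7
}}

```text
time_s: 5.02
ee_pos: [0.4334, 0.2609, 0.0996]
tool_rot: [-180.0, -0.0, 130.7]
ft_force: [-0.1, -1.1, -0.2]
grip_width: 0.0384
grip_force: 6.0
```

{"method": "carry_out", "body": {
  "fingers": [3.7,3.6,3.6,3.6,3.6,3.6,3.6,3.6,3.6,3.6,3.6,3.6],
  "xyz": [
    [0,0,0],
    [0,0,0],
    [0,0,0],
    [0,0,-0.5],
    [0,0,-1],
    [0,0,-2],
    [0,0,-3],
    [0,0,-4.5],
    [0,0,-6],
    [0,0,-7],
    [0,0,-8],
    [0,0,-8]
  ],
  "roll": [0,0,0,0,0,0,0,0,0,0,0,0],
  "newtons": 9
}}

```text
time_s: 6.02
ee_pos: [0.434, 0.2612, 0.1819]
tool_rot: [179.8, 0.0, 130.7]
ft_force: [-0.3, -0.1, 0.2]
grip_width: 0.0362
grip_force: 6.6
```

```bash
python3 - <<'E'
from h import *
s=state();print({k:s[k] for k in("ee_pos","tool_rot","time_s","ft_force","grip_width","grip_force")})
f=grab_frame("wrist")
c=f["pixels"][20:400,180:470];cv2.imwrite('pics/c4.png',cv2.cvtColor(cv2.resize(c,None,fx=1.5,fy=1.5,interpolation=cv2.INTER_CUBIC),cv2.COLOR_RGB2BGR))
E
```

```text
{'ee_pos': array([0.4339682 , 0.2611838 , 0.18186676]), 'tool_rot': array([1.79822242e+02, 4.36621368e-02, 1.30683967e+02]), 'time_s': 6.0167, 'ft_force': array([-0.27890864, -0.12336592,  0.20891516]), 'grip_width': 0.03618945830352889, 'grip_force': 6.645202785730362}
```

View pics/c4.png

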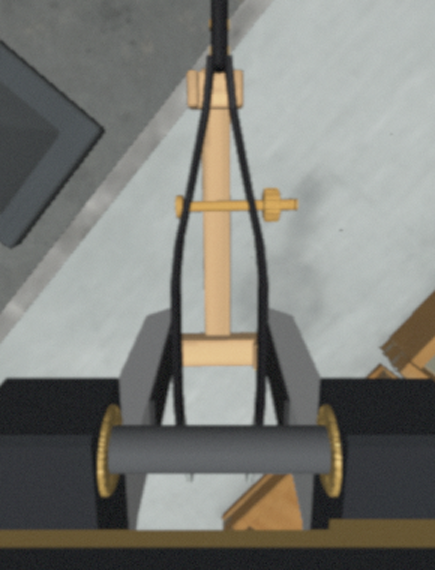

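```bash
cat >> h.py <<'E'
def plate(f,near,z=.01):
    for r in silhouettes(f,"setting_plate"):
        c=onz(f,[r["location"]],z)[0]
        if np.linalg.norm(c[:2]-near)<.05:
            cn=max(cv2.findContours(r["mask"].astype(np.uint8),0,1)[0],key=cv2.contourArea)[:,0]
            W=onz(f,cn,z)[:,:2].astype(np.float32)
            (cx,cy),(w,h),a=cv2.minAreaRect(W*1000)
            print(r["p"],cx,cy,w,h,a, (W.max(0)+W.min(0))/2)
E
python3 - <<'E'
from h import *
f=grab_frame("top");plate(f,[.572,-.002])
b=np.where(f["pixels"][185:245,310:370].astype(int).min(2)>0)
# white line pixels inside the blue plate
import cv2
c=cv2.resize(f["pixels"][190:240,315:365],None,fx=8,fy=8,interpolation=cv2.INTER_CUBIC);cv2.imwrite('pics/p.png',c[:,:,::-1])
plate(grab_frame("scene"),[.572,-.002])
E
```

```text
0.89 569.1461181640625 -2.1506500244140625 71.10810089111328 55.84616470336914 18.940439224243164 [ 0.56789947 -0.00345135]
0.81 561.3383178710938 -10.480552673339844 81.10502624511719 57.468421936035156 19.410884857177734 [ 0.5604905  -0.00865404]
```

{"method": "carry_out", "body": {
  "fingers": [3.6,3.6,3.6,3.6,3.6,3.6,3.6,3.6,3.6,3.6,3.6,3.6],
  "xyz": [
    [-0.5,0,-2],
    [-1.5,0,-4],
    [-3,0,-6],
    [-5,0,-6.8],
    [-7,0,-6.8],
    [-9,0,-6.8],
    [-11,0,-6.8],
    [-13,-0.2,-6.8],
    [-15.5,-0.4,-6.8],
    [-18,-0.6,-6.8],
    [-20,-0.7,-6.8],
    [-21.5,-0.8,-6.8]
  ],
  "roll": [-0.03,-0.08,-0.15,-0.25,-0.35,-0.45,-0.55,-0.65,-0.75,-0.85,-0.93,-1.0]
}}

```text
time_s: 7.27
ee_pos: [0.5682, 0.0912, 0.2467]
tool_rot: [-180.0, -0.1, -171.8]
ft_force: [-0.4, 0.6, -0.9]
grip_width: 0.0361
grip_force: 6.6
```

{"method": "carry_out", "body": {
  "fingers": [3.6,3.6,3.6,3.6,3.6,3.6],
  "xyz": [
    [0,0,0],
    [0,0,0],
    [0,0,0],
    [0,0,0],
    [0,0,0],
    [0,0,0]
  ],
  "roll": [-0.06,-0.12,-0.17,-0.19,-0.19,-0.19]
}}

```text
time_s: 7.77
ee_pos: [0.5675, 0.0927, 0.2473]
tool_rot: [180.0, -0.0, -161.2]
ft_force: [0.0, -1.0, -0.5]
grip_width: 0.0361
grip_force: 6.6
```

```bash
python3 - <<'E'
from h import *
s=state();print({k:s[k] for k in("ee_pos","tool_rot","time_s","ft_force","grip_width","grip_force")})
f=grab_frame("wrist");save(f,'w5.png');plate(f,[.57,-.002])
import pickle;pickle.dump(f,open('w5.pkl','wb'))
for q in("line_left","line_right"):
  print(q,[(r["p"],r["location"],onz(f,[r["location"]],.01)) for r in look_for(f,q)])
E
```

```text
{'ee_pos': array([0.56745777, 0.09269663, 0.24726921]), 'tool_rot': array([ 1.79989805e+02, -3.33548596e-02, -1.61218314e+02]), 'time_s': 7.7667, 'ft_force': array([ 0.02660996, -0.99209957, -0.53198564]), 'grip_width': 0.03608184399168681, 'grip_force': 6.645019501447678}
0.69 569.0776977539062 -3.0216445922851562 71.05790710449219 55.602230072021484 18.033266067504883 [ 0.56814325 -0.00291153]
line_left [(0.67, [362.2, 77.7], array([[0.44727681, 0.09200398, 0.01      ]])), (0.65, [243.6, 157.1], array([[ 0.56358334, -0.00098983,  0.01      ]]))]
line_right [(0.92, [364.1, 80.4], array([[0.44904205, 0.09472443, 0.01      ]])), (0.8, [238.7, 158.6], array([[ 0.56686567, -0.005591  ,  0.01      ]]))]
```

View pics/w5.png

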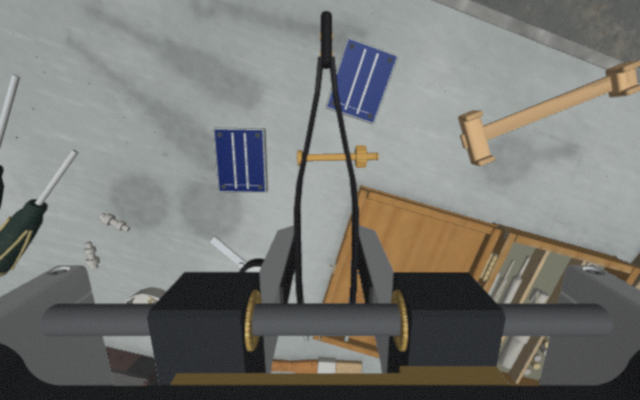

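{"method": "carry_out", "body": {
  "fingers": [3.6,3.6,3.6,3.6,3.6,3.6,3.6,3.6,3.6,3.6,3.6,3.6],
  "xyz": [
    [1,-1,0],
    [3,-3,0],
    [5,-5,1],
    [7,-7,2],
    [9,-9,3],
    [9.4,-9.1,5],
    [9.4,-9.1,7],
    [9.4,-9.1,9],
    [9.4,-9.1,10.5],
    [9.4,-9.1,11.2],
    [9.4,-9.1,11.2],
    [9.4,-9.1,11.2]
  ],
  "roll": [0,0,0,0,0,0,0,0,0,0,0,0]
}}

```text
time_s: 8.97
ee_pos: [0.508, -0.0241, 0.1361]
tool_rot: [-180.0, 0.0, -161.2]
ft_force: [0.3, 0.1, -0.3]
grip_width: 0.036
grip_force: 6.6
```

```bash
python3 - <<'E'
from h import *
s=state();print({k:s[k] for k in("ee_pos","tool_rot","time_s","ft_force","grip_width","grip_force")})
f=grab_frame("wrist");c=f["pixels"][20:400,180:470]
g=grab_frame("top");h=grab_frame("scene")
c=cv2.resize(c,None,fx=1.4,fy=1.4,interpolation=cv2.INTER_CUBIC)
h=cv2.resize(h["pixels"][180:250,290:380],(360,266),interpolation=cv2.INTER_CUBIC);g=cv2.resize(g["pixels"][190:260,300:390],(360,266),interpolation=cv2.INTER_CUBIC)
cv2.imwrite('pics/c6.png',np.hstack([c,np.vstack([h,g])])[:,:,::-1] if c.shape[0]==532 else c)
E
```

```text
{'ee_pos': array([ 0.50801768, -0.02410209,  0.13614645]), 'tool_rot': array([-1.79992159e+02,  1.31117981e-02, -1.61151226e+02]), 'time_s': 8.9667, 'ft_force': array([ 0.30994803,  0.07343569, -0.31087008]), 'grip_width': 0.03601487289290387, 'grip_force': 6.645200550556183}
```

View pics/c6.png

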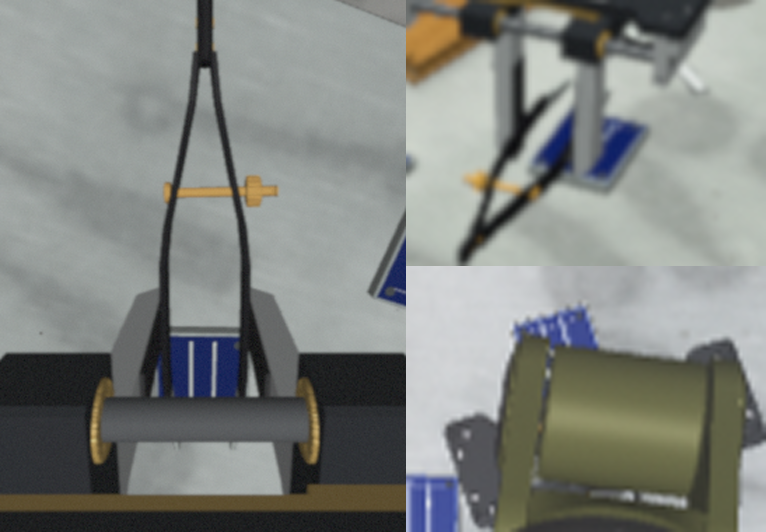

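```bash
python3 - <<'E'
from h import *
np.set_printoptions(precision=4,suppress=True)
s=state();f=grab_frame("wrist")
y=np.radians(s["tool_rot"][2]);R=np.array([[np.cos(y),np.sin(y)],[np.sin(y),-np.cos(y)]]).T
rel=lambda P:(P[:,:2]-s["ee_pos"][:2])@R.T.T if 0 else (P[:,:2]-s["ee_pos"][:2])@np.array([[np.cos(y),np.sin(y)],[np.sin(y),-np.cos(y)]])
g=lambda a:[[180+u/1.4,20+v/1.4] for u,v in a]
print('rel tool x,y; lines',rel(onz(f,g([(192,342),(190.5,395),(214,342),(215,395)]),.01)))
print('tips',rel(onz(f,g([(178,445),(233,445)]),.1361-.0833)))
print('plate near edge',rel(onz(f,g([(205,330)]),.01)))
# sub-pixel line columns
im=f["pixels"].astype(float)
for r in range(262,304,6):
  row=im[r,290:365]; print(r,290+np.where((row.min(1)>120))[0])
fing=rel(onz(f,g([(150,400)]),.04))
E
```

```text
rel tool x,y; lines [[-0.0358 -0.0055]
 [-0.0697 -0.0066]
 [-0.0358  0.0068]
 [-0.0697  0.0076]]
tips [[-0.0675 -0.0112]
 [-0.0675  0.0151]]
plate near edge [[-0.0284  0.0017]]
262 []
268 [315 316 317 332 333]
274 [315 316 317 332 333]
280 [315 316 317 332 333]
286 [315 316 317 332 333 358 359 360]
292 [291 315 316 317 332 333 357 358 359 360 361 362]
298 [290 291 315 316 317 332 333 357 358 359 360 361 362 363]
```

{"method": "carry_out", "body": {
  "fingers": [3.6,3.6,3.6,3.6,3.6,3.6,3.6,3.6],
  "xyz": [
    [0,-0.15,0.3],
    [0,-0.15,0.8],
    [0,-0.15,1.4],
    [0,-0.15,2],
    [0,-0.15,2.5],
    [0,-0.15,2.8],
    [0,-0.15,2.8],
    [0,-0.15,2.8]
  ],
  "roll": [0,0,0,0,0,0,0,0]
}}

```text
time_s: 9.83
ee_pos: [0.5084, -0.0253, 0.1075]
tool_rot: [180.0, -0.0, -161.1]
ft_force: [-0.2, -0.7, -0.6]
grip_width: 0.0361
grip_force: 6.6
```

{"method": "carry_out", "body": {
  "fingers": [3.5,3.45,3.4,3.35,3.3,3.25,3.2,3.15,3.1,3.1,3.1,3.1],
  "xyz": [
    [0,0,0],
    [0,0,0],
    [0,0,0],
    [0,0,0],
    [0,0,0],
    [0,0,0],
    [0,0,0],
    [0,0,0],
    [0,0,0],
    [0,0,0],
    [0,0,0],
    [0,0,0]
  ],
  "roll": [0,0,0,0,0,0,0,0,0,0,0,0],
  "newtons": 12
}}

```text
time_s: 10.83
ee_pos: [0.5085, -0.0253, 0.1076]
tool_rot: [180.0, -0.0, -161.1]
ft_force: [1.0, 0.0, -1.2]
grip_width: 0.0311
grip_force: 9.8
```

{"method": "carry_out", "body": {
  "fingers": [3.08,3.06,3.04,3.02,3.0,3.0,3.0,3.0,3.0,3.0],
  "xyz": [
    [0,0,0],
    [0,0,0],
    [0,0,0],
    [0,0,0],
    [0,0,0],
    [0,0,0],
    [0,0,0],
    [0,0,0],
    [0,0,0],
    [0,0,0]
  ],
  "roll": [0,0,0,0,0,0,0,0,0,0]
}}

```text
time_s: 11.67
ee_pos: [0.5085, -0.0253, 0.1077]
tool_rot: [180.0, 0.0, -161.1]
ft_force: [-0.3, 0.5, -0.6]
grip_width: 0.0306
grip_force: 10.4
```

```bash
python3 - <<'E'
from h import *
s=state();print({k:s[k] for k in("ee_pos","tool_rot","time_s","ft_force","grip_width","grip_force")})
f=grab_frame("wrist");h=grab_frame("scene")
import pickle;pickle.dump((f,h,s),open('w7.pkl','wb'))
c=cv2.resize(f["pixels"][200:360,270:390],(480,640)[:2],interpolation=cv2.INTER_CUBIC)[:600]
h=cv2.resize(h["pixels"][170:260,290:370],(320,360),interpolation=cv2.INTER_CUBIC);h=np.vstack([h,np.zeros((240,320,3),np.uint8)])
cv2.imwrite('pics/c7.png',np.hstack([c,h])[:,:,::-1])
E
```

```text
{'ee_pos': array([ 0.50847513, -0.02526637,  0.1076507 ]), 'tool_rot': array([ 1.79999363e+02,  2.54964731e-03, -1.61137784e+02]), 'time_s': 11.6667, 'ft_force': array([-0.29329599,  0.54792266, -0.59736297]), 'grip_width': 0.030571046206306067, 'grip_force': 10.361128449440002}
```

View pics/c7.png

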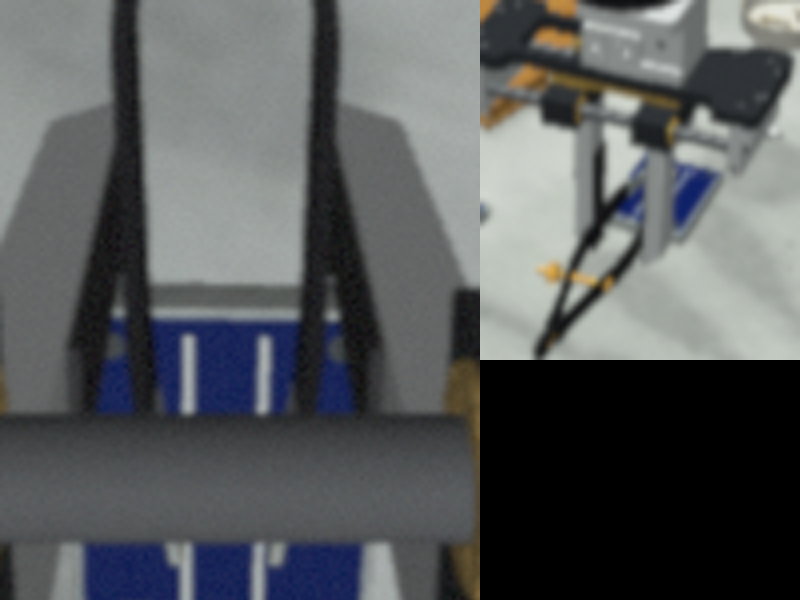

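{"method": "carry_out", "body": {
  "fingers": [2.98,2.96,2.94,2.94,2.94,2.94],
  "xyz": [
    [0,0,0],
    [0,0,0],
    [0,0,0],
    [0,0,0],
    [0,0,0],
    [0,0,0]
  ],
  "roll": [0,0,0,0,0,0]
}}

```text
time_s: 12.27
ee_pos: [0.5085, -0.0253, 0.1077]
tool_rot: [180.0, 0.0, -161.1]
ft_force: [-0.9, -0.4, -1.3]
grip_width: 0.0297
grip_force: 10.7
```

```bash
python3 - <<'E'
from h import *
np.set_printoptions(precision=4,suppress=True,linewidth=250)
s=state();print({k:s[k] for k in("ee_pos","grip_width","grip_force")})
f=grab_frame("wrist")
for r in(337,338,339,340,341,342): print(r,f["pixels"][r,306:348,0])
y=np.radians(s["tool_rot"][2])
rel=lambda P:(P[:,:2]-s["ee_pos"][:2])@np.array([[np.cos(y),np.sin(y)],[np.sin(y),-np.cos(y)]])
print(rel(onz(f,[[310,339],[320,339],[330,339],[340,339]],.0255)));print(rel(onz(f,[[310,345],[340,345]],.01)))
E
```

```text
{'ee_pos': array([ 0.5085, -0.0253,  0.1077]), 'grip_width': 0.029701607252030124, 'grip_force': 10.67706048488617}
337 [ 25  29  32  23  29  56 104 137 142 128 118  96  62  36  31  25  25  27  27  28  22  27  26  23  31  28  53 107 152 151 125 130 141 128  96  50  30  25  30  27  19  27]
338 [ 24  20  25  27  23  48  89 129 143 133 122 100  63  32  24  29  23  28  22  20  18  25  28  25  24  25  52 106 152 148 123 133 142 121  81  41  28  28  27  19  21  31]
339 [ 24  24  19  25  22  39  80 122 144 137 129 102  66  33  31  30  23  30  13  23  25  24  25  23  23  30  56 108 151 145 126 137 142 115  66  36  28  19  20  26  28  27]
340 [ 24  26  22  23  27  20  71 114 135 141 143 118  72  31  26  23  14  19  25  24  25  25  31  28  30  28  59 114 155 145 123 127 131 101  57  26  29  27  27  23  25  24]
341 [ 27  25  20  29  30  24  47  78 105 139 159 132  75  36  24  29  27  27  26  20  15  24  24  29  21  29  66 126 160 140 103  91  90  63  42  26  22  28  22  29  22  24]
342 [ 24  27  25  26  26  21  36  46  80 132 163 136  77  36  28  15  23  22  21  26  23  25  23  21  24  28  66 128 162 137  84  54  48  36  34  21  29  25  28  16  23  22]
[[-0.0667 -0.0092]
 [-0.0667 -0.0025]
 [-0.0667  0.0041]
 [-0.0667  0.0108]]
[[-0.0853 -0.0102]
 [-0.0853  0.0117]]
```

```bash
python3 -c "
from h import *
s=state();print(s['grip_width'],s['grip_force']);print(hand_in())"
```

```text
0.02971726455642558 10.677019357681274
the job is handed in; nothing more can be done
None
```

The job is handed in, with no verdict returned: the tweezers are held steady about 11 mm above the farther setting plate, with the tip gap at about 13 mm (12.5 from the grip width, 13.3 from the wrist image) and the tips within about 1 mm of centre on the white lines.

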